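Lock the router's control box with its double-bit key

ROBOT

A 6-joint arm with a two-finger parallel gripper is mounted at the origin on the work surface. World frame = base frame: x ahead of the robot, y to its left, z up, the work surface at z = 0. Lengths are in m, angles in degrees, forces in N, time in s.
With the tool pointing down it reaches from about 0.35 to 0.875 m from the base axis. Payload 4.2 kg.
Tool frame: the origin (TCP) lies midway between the tips of the shut fingers; the grasp point (between the pads) lies 19 mm behind it; z points along the fingers, y is the direction in which the jaws open and shut (so a half turn about z gives the same grasp; the last joint's range is limited). The gripper opens to 87 mm and grips with 3 to 60 N. Pads are 19 mm wide; open, the fingers measure 117 mm over their backs; the gripper's body (75 mm by 190 mm) begins 51 mm behind the grasp point.
Start: joints at [-48.438, 22.042, 0.453, 0, -68.411, -14.817], TCP at [0.281, -0.558, 0.223] pointing down, gripper open.
Joint ranges: [-179.83, 179.83], [-69.29, 118.12], [-61.27, 80.66], [-181.25, 117.63], [-171.15, -9.14], [-177.46, 177.46]. Speed limits (degrees/s): [159.86, 159.86, 180, 180, 180, 180].

INTERFACE

Orientations are given as a 3x3 rotation matrix whose columns are the frame's x, y, z axes.
In Python, from station import r gives the robot as it stands.
- The arm moves only by the tool play_rows, never from a script. Its argument "commands" is a list that holds one entry, the list of rows, each a list of 7 numbers: the shift along the world's x, y, z in m, then the turn, a rotation vector about the world's x, y, z in rad, then the closure, from 0 (fully open) to 1 (shut). A call has 1 to 5 rows; each row is the pose to reach, as a shift and turn from the pose commanded when the call began; what a row does not reach only later rows make up. A row lasts 1/10 s, in which the tool goes at most 50 mm and 8.59 degrees, less where a joint would pass 70% of its speed; a pose out of reach is approached as far as the arm can. A call with a gripper value outside its range is refused whole. The fingers move at their own pace and stop on an object; the grip force is fixed at half the most. Time passes only in rows, so rows that repeat a pose let the fingers close. It gives the time, the measured TCP pose, the force and the opening at its end, in the units of the state.
- r.sense(): the state, without advancing time (a new reading comes with each control period).
- r.capture(name): name is "scene" or "top" or "wrist"; returns a dict with "image" (400x640x3 uint8, red, green, blue), "range_z" (400x640 float32, m along the optical axis (not along the pixel's ray), 0 where there is no reading), "intrinsics" (3x3 intrinsics, pixels), "extrinsics" (4x4, takes a point from camera to world coordinates); the wrist camera has in their place "mount" (4x4, takes a point from camera to tool coordinates, whose origin is the TCP and whose axes are the flange's). Camera axes: x right, y up, looking along -z (the intrinsics and any distortion apply to the point x, -y, -z); pixel columns grow to the right and rows downward; lengths in m; the calibration is good to about 2 mm. A picture is of the moment at which its call begins: read the wrist's pose just before it.
- r.finish_job(): hands the job in, once; it reports no verdict.
The state is a dict: "time_s": time; "joints": joint angles; "joint_velocities": joint speeds; "effort": joint torques, N m; "tcp_pos": TCP position; "ee_rot": TCP orientation; "wrist_force": force on the tool from outside, world axes, zero at the start; "moment": the same for the moment, N m; "gripper_width": opening from 0.0 (shut) to 1.0 (fully open).
Only numpy, scipy, OpenCV 4.12 (cv2) and the standard library are available. Lean on these libraries where they do the work, as an engineer would, in place of code of your own. Each camera call takes 0.05 s, during which the arm holds its last target. There are 200 camera calls.

TASK

Lock the lid of the router's control box. Take the winged key out of the drilled tool block, set it in the round lock on the lid and, bearing on it only lightly, turn it gently back and forth until it slips over the insert hidden inside and goes fully home; only then turn it clockwise to the stop, so that the lid is drawn down tight. Pull the key out again and stand it back upright, fully down, in a free hole of the tool block; do not force the key, do not press the emergency stop and leave the driver and the collet nut where they are.

Things in the scene. Friction and masses are not known exactly. Their poses are not given: they have to be found in the camera images.
- key_grip (a point): The bare steel key (100 to 150 g): centre of its flat wing handle, 40 mm wide (key x), 10 mm thick (y), 32 mm tall; grip it across the 10 mm. Key z points up along the shank. It starts upright in hole 0 or 2 of the block, shoulder on the block's top, wing within 30 degrees of the row of holes. Below the wing: a neck (16 mm dia.) down to the shoulder's top, 25 mm below this point.
- key_seat (a point): On the key's axis at the underside of its round shoulder (26 mm dia., 5 mm thick), 30 mm below key_grip.
- key_tip (a point): Centre of the key's lower end, 47 mm below key_grip. The working end below the shoulder is round, 16 mm dia., 17 mm long, and slotted from side to side: the slot runs along the key's x (parallel to the wing), is 5 mm wide and 12.5 mm deep, open at the tip. The key fits its insert either way round (every 180 degrees).
- lock (a point): Centre of the rim of the lock on the lid: a dark round escutcheon, its rim (29 mm dia.) standing 5 mm above the lid. z up, x from the box's front edge towards its rear, y along the front edge. The bore is 17.6 mm dia., flared to 22 mm at the rim, 22 mm deep. Key fully home: its shoulder lies on this rim. A key at a wrong angle stands on the insert, its shoulder 10 mm short of the rim.
- bore (a point): On the bore's axis, 7 mm below the rim (axes as lock), at the top of the insert: a rigid upright steel blade 13 mm long and 4 mm thick. Unlocked, it lies at an unknown angle between this y and 63 degrees clockwise of it, seen from above. The key can be pressed home within about 6 degrees of its angle. Over 25 N on the insert before that, or over 0.5 N m at its stop, spoils the lock.
- enclosure: The control box, fixed: light-grey steel, 280 (x) x 360 (y) x 112 mm tall, origin under its centre; on it the lid, 284 x 364 x 14 mm, hinged at the rear, top 129 mm above the table. The lock lies 105 mm from the centre towards the front (-x), midway along y. The front has a black plate with five round sockets standing out 18 mm.
- lid_edge (a point): Middle of the lid's front edge, on its top. Turned by the key, the insert goes stiffly (0.12 N m) clockwise to a stop, where it lies along lock's x and the lid is tight; the key, with its play, goes about 10 degrees farther. The lid sinks evenly over the whole quarter turn, 2 mm here, 1.7 mm at the lock. The insert stays where it is left and does not turn under light rubbing.
- block: The tool block, brown wood, 190 x 70 x 40 mm tall, fixed; origin under its centre, x along its row of three holes.
- block_hole0 (a point): Mouth, at the block's top, of the hole 60 mm to -x of the block's centre. The three holes are alike: round, 19 mm dia. with a 1.5 mm chamfer, 16.5 mm deep. The key starts in hole 0 or 2, the driver in the other of these two.
- block_hole1 (a point): Mouth of the middle hole, empty at the start.
- block_hole2 (a point): Mouth of the hole 60 mm to +x of the block's centre.
- driver_center (a point): Bystander: centre of the black round handle (24 mm dia., 46 mm tall) of a driver standing in the block.
- nut_center (a point): Bystander: centre of a dark steel collet nut, 32 mm dia., 20 mm tall, on the table between the block and the control box, nearer the robot.
- estop (a joint): The red mushroom emergency stop on the lid (40 mm dia., top 35 mm above the lid; from the lock 60 mm to +x and 115 mm to +y in the lock's axes): 0 when not pressed, 0.005 m when pressed in.
Not all that is in view belongs to the job. What is meant by the part that bears key_grip is not orange or red, and is the smaller of those in its own colour.

How it is judged:
By the outcome, as a careful person would: the job done as asked, in the order asked, and still so for the second after the job is handed in, with the robot touching nothing.
It also fails if it takes over 72 s, if anything falls off the work surface, if the arm or the gripper's body presses on something with over 40 N, if the wrist force passes 120 N, or if a joint passes its speed limit or range.

## Working session

There is one attempt and no reset: what is moved stays moved. The work goes in short steps, Python scripts to look and compute and a tool call to move; the robot and the scene stay as the last step left them, time stands still between calls to the robot, and variables do not carry over. Pictures are saved under pics/ and viewed, about 8 in all and at most 12, crops included, and the job is handed in when it is done.

Besides the shell and the picture viewer there is one more tool, called as name(argument=value, ...), one argument or row to a line, values as JSON. play_rows: Moves the arm, as the interface text tells. Its arguments: {"type":"object","properties":{"commands":{"type":"array","items":{"type":"array","items":{"type":"array","items":{"type":"number"}}}}},"required":["commands"]}

```bash
ls; mkdir -p pics; cat > h.py <<'E'
import numpy as np, cv2
from station import r
def cap(n):
    s=r.sense(); c=r.capture(n)
    if 'mount' in c:
        T=np.eye(4);T[:3,:3]=s['ee_rot'];T[:3,3]=s['tcp_pos'];c['extrinsics']=T@np.array(c['mount'])
    return c
def save(c,f,box=None,k=1):
    im=c['image'][...,::-1]
    if box: x0,y0,x1,y1=box; im=im[y0:y1,x0:x1]
    cv2.imwrite('pics/'+f,cv2.resize(im,None,fx=k,fy=k,interpolation=cv2.INTER_CUBIC))
def ray(c,u,v):
    K=np.array(c['intrinsics']);E=np.array(c['extrinsics'])
    d=np.linalg.inv(K)@[u,v,1]; d=np.array([d[0],-d[1],-d[2]])
    return E[:3,3],E[:3,:3]@d
def plane(c,u,v,z):
    o,d=ray(c,u,v); return o+d*(z-o[2])/d[2]
def cloud(c):
    K=np.array(c['intrinsics']);E=np.array(c['extrinsics'])
    v,u=np.mgrid[0:400,0:640]; d=np.stack([u,v,np.ones_like(u)],-1)@np.linalg.inv(K).T
    d=d*[1,-1,-1]*c['range_z'][...,None]
    return d@E[:3,:3].T+E[:3,3]
E
python3 - <<'E'
from h import *
s=r.sense();print({k:np.round(v,3).tolist() for k,v in s.items()})
for n in('top','scene','wrist'):
    c=cap(n);save(c,n+'0.png');print(n,[k for k in c],np.round(c['intrinsics'],1).tolist(),np.round(c['extrinsics'],3).tolist())
    np.savez('pics/'+n+'0.npz',**{k:v for k,v in c.items()})
a=np.vstack([cv2.imread('pics/top0.png'),]);
E
```

```text
pics
{'time_s': 0.0, 'joints': [-48.439, 22.09, 0.378, -0.027, -68.41, -14.817], 'joint_velocities': [-0.004, -0.011, -0.039, -0.092, 0.002, -0.071], 'effort': [0.0, -39.067, 18.74, 4.22, 0.011, -0.0], 'tcp_pos': [0.281, -0.558, 0.221], 'ee_rot': [[-0.893, -0.45, -0.001], [-0.45, 0.893, 0.002], [0.0, 0.002, -1.0]], 'wrist_force': [0.381, 0.087, -0.033], 'moment': [-0.023, 0.024, -0.006], 'gripper_width': 1.0}
top ['image', 'range_z', 'intrinsics', 'extrinsics'] [[436.3, 0.0, 310.5], [0.0, 436.3, 197.0], [0.0, 0.0, 1.0]] [[0.014, 0.996, -0.083, 0.43], [-1.0, 0.013, -0.019, -0.09], [-0.018, 0.084, 0.996, 1.333], [0.0, 0.0, 0.0, 1.0]]
scene ['image', 'range_z', 'intrinsics', 'extrinsics'] [[403.6, 0.0, 320.6], [0.0, 403.6, 196.3], [0.0, 0.0, 1.0]] [[-0.311, -0.506, 0.805, 1.218], [0.95, -0.155, 0.27, 0.172], [-0.012, 0.849, 0.529, 0.579], [0.0, 0.0, 0.0, 1.0]]
wrist ['image', 'range_z', 'intrinsics', 'mount', 'extrinsics'] [[348.6, 0.0, 310.2], [0.0, 348.6, 194.1], [0.0, 0.0, 1.0]] [[-0.45, -0.86, -0.241, 0.214], [0.893, -0.433, -0.123, -0.59], [0.002, -0.271, 0.963, 0.385], [0.0, 0.0, 0.0, 1.0]]
```

View pics/top0.png

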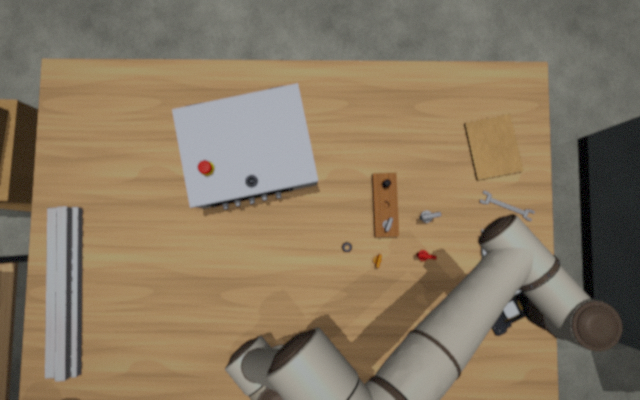

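View pics/scene0.png

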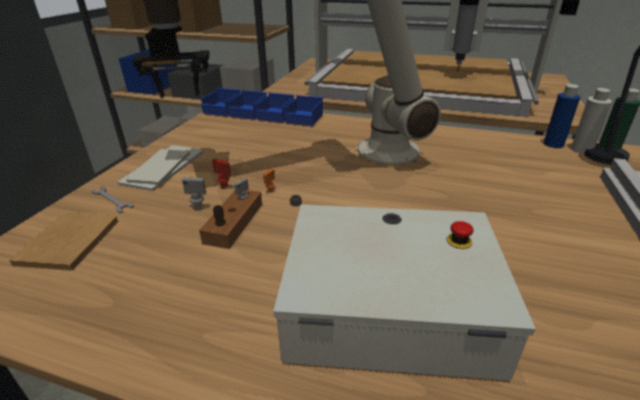

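The top view shows the block at (385,205), with the grey key at (388,225) and the driver at (386,184). The box's lid spans x 173–317, y 85–207, with the lock at (251,181) and the e-stop at (205,168). A larger grey key (428,216), a red one and an orange one lie outside the block as decoys.

```bash
python3 - <<'E'
from h import *
c=dict(np.load('pics/top0.npz'));im=c['image'];hsv=cv2.cvtColor(im,cv2.COLOR_RGB2HSV)
P=cloud(c)
# block: by height
reg=np.zeros((400,640),bool);reg[160:250,360:412]=1
m=(reg&(P[...,2]>0.03)&(P[...,2]<0.05)).astype(np.uint8)
pts=P[m>0];print('block n',len(pts),pts[:,2].mean())
rect=cv2.minAreaRect(pts[:,:2].astype(np.float32));print('block rect depth',rect)
brown=((hsv[...,1]>110)&(hsv[...,2]<140)&reg).astype(np.uint8)
cn=max(cv2.findContours(brown,0,2)[0],key=cv2.contourArea)
w=np.array([plane(c,*p[0],0.04)[:2] for p in cn],np.float32);print('block rect colour',cv2.minAreaRect(w),brown.sum())
k=reg&(P[...,2]>0.06);q=P[k];print(len(q))
n,l,st,ce=cv2.connectedComponentsWithStats(k.astype(np.uint8))
for i in range(1,n): 
    a=P[l==i];print(st[i],a.mean(0).round(4),a[:,2].max())
# lid
reg=np.zeros((400,640),bool);reg[70:220,160:330]=1
m=(reg&(P[...,2]>0.12)&(P[...,2]<0.14)).astype(np.uint8);w=P[m>0]
print('lid z',np.median(w[:,2]),cv2.minAreaRect(w[:,:2].astype(np.float32)))
d=((im.sum(-1)<200)).astype(np.uint8);d[:,:235]=0;d[:,268:]=0;d[:170]=0;d[193:]=0
M=cv2.moments(d,True);u,v=M['m10']/M['m00'],M['m01']/M['m00'];print('lock',u,v,M['m00'],plane(c,u,v,.134))
E
```

```text
block n 1367 0.039751140558783336
block rect depth ((0.5183626413345337, -0.28761565685272217), (0.19014443457126617, 0.07172103226184845), 2.2887113094329834)
block rect colour ((0.5158743262290955, -0.2829330563545227), (0.18882159888744354, 0.0725306048989296), 2.48236346244812) 968
139
[366 160   1   1   1] [ 0.4296 -0.09    1.3328] 1.3328057682678742
[393 164   1   1   1] [ 0.4296 -0.09    1.3328] 1.3328057682678742
[366 166   1   1   1] [ 0.4296 -0.09    1.3328] 1.3328057682678742
[389 168   1   1   1] [ 0.4296 -0.09    1.3328] 1.3328057682678742
[403 173   1   1   1] [ 0.4296 -0.09    1.3328] 1.3328057682678742
[382 179  10   9  60] [ 0.5746 -0.2803  0.1034] 1.3328057682678742
[366 183   1   1   1] [ 0.4296 -0.09    1.3328] 1.3328057682678742
[394 188   1   1   1] [ 0.4296 -0.09    1.3328] 1.3328057682678742
[361 196   1   1   1] [ 0.4296 -0.09    1.3328] 1.3328057682678742
[390 198   1   1   1] [ 0.4296 -0.09    1.3328] 1.3328057682678742
[382 209   1   1   1] [ 0.4296 -0.09    1.3328] 1.3328057682678742
[411 214   1   1   1] [ 0.4296 -0.09    1.3328] 1.3328057682678742
[384 218   9  14  64] [ 0.458  -0.2888  0.083 ] 0.09120763566447065
[362 226   1   1   1] [ 0.4296 -0.09    1.3328] 1.3328057682678742
[398 227   1   1   1] [ 0.4296 -0.09    1.3328] 1.3328057682678742
[368 245   1   1   1] [ 0.4296 -0.09    1.3328] 1.3328057682678742
[379 249   1   1   1] [ 0.4296 -0.09    1.3328] 1.3328057682678742
lid z 0.1289592796746255 ((0.676205039024353, 0.12304842472076416), (0.28866446018218994, 0.365118145942688), 12.642663955688477)
lock 250.98245614035088 180.8421052631579 57.0 [0.57264857 0.09890194 0.134     ]
```

play_rows(
  commands=[
    [[0.174, 0.269, -0.02, 0, 0, -0.995, 0], [0.174, 0.269, -0.02, 0, 0, -0.995, 0], [0.174, 0.269, -0.02, 0, 0, -0.995, 0], [0.174, 0.269, -0.02, 0, 0, -0.995, 0], [0.174, 0.269, -0.02, 0, 0, -0.995, 0]],
  ],
)

```text
time_s: 0.65
tcp_pos: [0.4071, -0.3638, 0.208]
ee_rot: [[-0.974, 0.227, -0.0], [0.227, 0.974, 0.0], [0.0, 0.0, -1.0]]
wrist_force: [0.1, -0.9, -0.3]
gripper_width: 0.999
```

play_rows(
  commands=[
    [[0.039, 0.06, -0.005, 0, 0, -0.245, 0], [0.039, 0.06, -0.005, 0, 0, -0.245, 0], [0.039, 0.06, -0.005, 0, 0, -0.245, 0]],
  ],
)

```text
time_s: 0.95
tcp_pos: [0.4468, -0.3029, 0.2028]
ee_rot: [[-0.894, 0.448, -0.0], [0.448, 0.894, 0.001], [0.001, 0.0, -1.0]]
wrist_force: [0.5, 0.1, -0.5]
gripper_width: 1.002
```

```bash
python3 - <<'E'
from h import *
s=r.sense();print({k:np.round(s[k],3).tolist() for k in('joints','tcp_pos','ee_rot')})
c=cap('wrist');np.savez('pics/w1.npz',**c);save(c,'w1.png')
P=cloud(c);m=(P[...,2]>0.079)&(P[...,2]<0.095)&(np.hypot(P[...,0]-.458,P[...,1]+.289)<.035)
q=P[m][:,:2];print(len(q),q.mean(0),cv2.minAreaRect(q.astype(np.float32)),P[m][:,2].mean())
print('cov angle',np.degrees(np.arctan2(*np.linalg.eigh(np.cov(q.T))[1][::-1,1])))
E
```

```text
{'joints': [-16.932, 14.694, -13.251, -0.034, -62.09, -99.681], 'tcp_pos': [0.447, -0.303, 0.203], 'ee_rot': [[-0.894, 0.448, -0.0], [0.448, 0.894, 0.001], [0.001, 0.0, -1.0]]}
551 [ 0.45632513 -0.29021313] ((0.45727023482322693, -0.29055026173591614), (0.010096438229084015, 0.039250992238521576), 70.22179412841797) 0.08687044543060979
cov angle 160.22499792829984
```

View pics/w1.png

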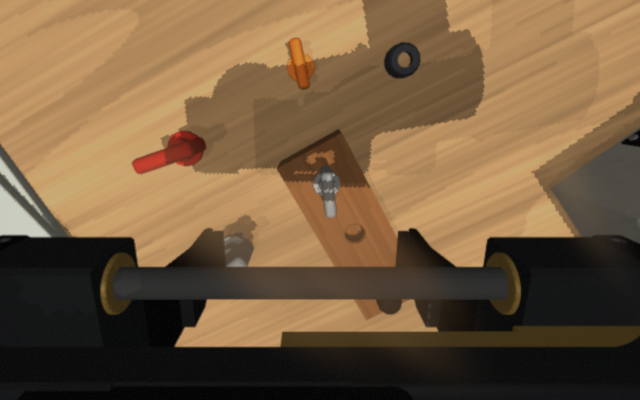

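The wrist view shows the key in the block's near hole at about (327,190), wing up. The range data give a 10.1 x 39.3 mm wing top at (0.4573, -0.2905), angle 160.2°.

play_rows(
  commands=[
    [[0.002, -0.0015, -0.05, 0, 0, 0.119, 0], [0.002, -0.0015, -0.07, 0, 0, 0.119, 0], [0.002, -0.0015, -0.07, 0, 0, 0.119, 0], [0.002, -0.0015, -0.07, 0, 0, 0.119, 0]],
  ],
)

```text
time_s: 1.4
tcp_pos: [0.4475, -0.308, 0.1338]
ee_rot: [[-0.94, 0.342, 0.0], [0.342, 0.94, -0.001], [-0.0, -0.001, -1.0]]
wrist_force: [1.3, -0.3, -0.7]
gripper_width: 1.003
```

```bash
python3 - <<'E'
from h import *
s=r.sense();print({k:np.round(s[k],4).tolist() for k in('joints','tcp_pos','ee_rot','wrist_force','moment')})
R=s['ee_rot'];print(np.degrees(np.arctan2(R[1][0],R[0][0])))
c=cap('wrist')
P=cloud(c);m=(P[...,2]>0.079)&(P[...,2]<0.095)&(np.hypot(P[...,0]-.458,P[...,1]+.289)<.035)
q=P[m][:,:2];print(len(q),q.mean(0),cv2.minAreaRect(q.astype(np.float32)),P[m][:,2].mean())
E
```

```text
{'joints': [-17.4105, 18.8988, -18.2863, 0.0538, -52.7992, -92.633], 'tcp_pos': [0.4475, -0.308, 0.1338], 'ee_rot': [[-0.9396, 0.3422, 0.0], [0.3422, 0.9396, -0.0008], [-0.0003, -0.0007, -1.0]], 'wrist_force': [1.3187, -0.3313, -0.7385], 'moment': [-0.1082, -0.0552, -0.0025]}
159.98909589331035
933 [ 0.45586439 -0.29031157] ((0.4571215510368347, -0.29046568274497986), (0.010131396353244781, 0.03944778069853783), 70.18170166015625) 0.08663131012359179
```

play_rows(
  commands=[
    [[0.0097, 0.0175, -0.03, 0, 0, 0, 0], [0.0097, 0.0175, -0.06, 0, 0, 0, 0], [0.0097, 0.0175, -0.075, 0, 0, 0, 0], [0.0097, 0.0175, -0.08, 0, 0, 0, 0], [0.0097, 0.0175, -0.08, 0, 0, 0, 0]],
  ],
)

```text
time_s: 1.95
tcp_pos: [0.4579, -0.29, 0.0541]
ee_rot: [[-0.94, 0.342, 0.001], [0.342, 0.94, -0.001], [-0.002, -0.0, -1.0]]
wrist_force: [0.3, -0.9, -0.0]
gripper_width: 0.999
```

play_rows(
  commands=[
    [[-0.0007, -0.0005, -0.003, 0, 0, 0, 0], [-0.0007, -0.0005, -0.003, 0, 0, 0, 1], [-0.0007, -0.0005, -0.003, 0, 0, 0, 1], [-0.0007, -0.0005, -0.003, 0, 0, 0, 1], [-0.0007, -0.0005, -0.003, 0, 0, 0, 1]],
  ],
)

```text
time_s: 2.45
tcp_pos: [0.4567, -0.29, 0.0506]
ee_rot: [[-0.94, 0.342, 0.001], [0.342, 0.94, -0.0], [-0.001, 0.0, -1.0]]
wrist_force: [-0.9, 0.9, -0.0]
gripper_width: 0.724
```

play_rows(
  commands=[
    [[0, 0, 0, 0, 0, 0, 1], [0, 0, 0, 0, 0, 0, 1], [0, 0, 0, 0, 0, 0, 1], [0, 0, 0, 0, 0, 0, 1]],
  ],
)

```text
time_s: 2.85
tcp_pos: [0.4565, -0.29, 0.0502]
ee_rot: [[-0.94, 0.342, -0.0], [0.342, 0.94, 0.0], [0.0, -0.0, -1.0]]
wrist_force: [-0.3, 0.5, 0.1]
gripper_width: 0.356
```

play_rows(
  commands=[
    [[0, 0, 0, 0, 0, 0, 1], [0, 0, 0, 0, 0, 0, 1], [0, 0, 0, 0, 0, 0, 1], [0, 0, 0, 0, 0, 0, 1], [0, 0, 0, 0, 0, 0, 1]],
  ],
)

```text
time_s: 3.35
tcp_pos: [0.4565, -0.29, 0.0502]
ee_rot: [[-0.94, 0.342, -0.0], [0.342, 0.94, -0.0], [0.0, -0.0, -1.0]]
wrist_force: [0.8, 0.1, -0.8]
gripper_width: 0.166
```

play_rows(
  commands=[
    [[0, 0, 0, 0, 0, 0, 1], [0, 0, 0, 0, 0, 0, 1], [0, 0, 0, 0, 0, 0, 1]],
  ],
)

```text
time_s: 3.65
tcp_pos: [0.4565, -0.29, 0.0503]
ee_rot: [[-0.94, 0.342, 0.0], [0.342, 0.94, -0.0], [-0.0, -0.0, -1.0]]
wrist_force: [-0.7, 0.1, -0.3]
gripper_width: 0.167
```

```bash
python3 - <<'E'
from h import *
s=r.sense();print({k:np.round(s[k],4).tolist() for k in('tcp_pos','ee_rot','wrist_force','moment','gripper_width')})
R=s['ee_rot'];print(np.degrees(np.arctan2(R[1][0],R[0][0])))
E
```

```text
{'tcp_pos': [0.4565, -0.29, 0.0503], 'ee_rot': [[-0.9397, 0.3419, 0.0], [0.3419, 0.9397, -0.0001], [-0.0001, -0.0, -1.0]], 'wrist_force': [-0.7023, 0.0771, -0.3465], 'moment': [-0.2387, 0.0475, -0.0028], 'gripper_width': 0.167}
160.00461724547247
```

The jaws stopped at 14.5 mm, so the finger tips are on the 16 mm neck below the wing. I'll re-grip about 7 mm higher.

play_rows(
  commands=[
    [[0, 0, 0, 0, 0, 0, 0.7], [0, 0, 0, 0, 0, 0, 0.7], [0, 0, 0.007, 0, 0, 0, 0.7], [0, 0, 0.007, 0, 0, 0, 0.7], [0, 0, 0.007, 0, 0, 0, 1]],
  ],
)

```text
time_s: 4.15
tcp_pos: [0.4568, -0.29, 0.0577]
ee_rot: [[-0.94, 0.342, 0.001], [0.342, 0.94, -0.0], [-0.001, 0.0, -1.0]]
wrist_force: [-0.1, -0.9, -0.4]
gripper_width: 0.265
```

play_rows(
  commands=[
    [[0, 0, 0, 0, 0, 0, 1], [0, 0, 0, 0, 0, 0, 1], [0, 0, 0, 0, 0, 0, 1], [0, 0, 0, 0, 0, 0, 1], [0, 0, 0, 0, 0, 0, 1]],
  ],
)

```text
time_s: 4.65
tcp_pos: [0.4565, -0.29, 0.0572]
ee_rot: [[-0.94, 0.342, -0.0], [0.342, 0.94, 0.0], [0.0, 0.0, -1.0]]
wrist_force: [0.2, 0.3, -0.5]
gripper_width: 0.109
```

play_rows(
  commands=[
    [[0, 0, 0.03, 0, 0, 0, 1], [0, 0, 0.08, 0, 0, 0, 1], [0, 0, 0.13, 0, 0, 0, 1], [0.02, 0.04, 0.15, 0, 0, 0, 1], [0.04, 0.08, 0.15, 0, 0, 0, 1]],
  ],
)

```text
time_s: 5.15
tcp_pos: [0.4986, -0.2103, 0.2115]
ee_rot: [[-0.939, 0.345, 0.009], [0.345, 0.939, -0.002], [-0.009, 0.001, -1.0]]
wrist_force: [1.0, -0.1, -1.8]
gripper_width: 0.113
```

play_rows(
  commands=[
    [[0.146, 0.284, 0, 0, 0, 0, 1], [0.146, 0.284, 0, 0, 0, 0, 1], [0.146, 0.284, 0, 0, 0, 0, 1], [0.146, 0.284, 0, 0, 0, 0, 1], [0.146, 0.284, 0, 0, 0, 0, 1]],
  ],
)

```text
time_s: 5.65
tcp_pos: [0.611, 0.0144, 0.2067]
ee_rot: [[-0.94, 0.342, -0.001], [0.342, 0.94, 0.0], [0.001, -0.0, -1.0]]
wrist_force: [0.7, -1.0, -0.9]
gripper_width: 0.113
```

play_rows(
  commands=[
    [[0.03, 0.057, -0.005, 0, 0, 0, 1], [0.03, 0.057, -0.007, 0, 0, 0, 1], [0.03, 0.057, -0.007, 0, 0, 0, 1], [0.03, 0.057, -0.007, 0, 0, 0, 1]],
  ],
)

```text
time_s: 6.05
tcp_pos: [0.6401, 0.069, 0.1994]
ee_rot: [[-0.94, 0.342, -0.002], [0.342, 0.94, -0.001], [0.002, -0.001, -1.0]]
wrist_force: [-0.2, -1.0, -1.0]
gripper_width: 0.113
```

```bash
python3 - <<'E'
from h import *
s=r.sense();print({k:np.round(s[k],4).tolist() for k in('joints','tcp_pos','ee_rot','wrist_force','gripper_width')})
c=cap('wrist');np.savez('pics/w2.npz',**c)
E=c['extrinsics'];p=E[:3,:3].T@(np.array([.573,.0995,.134])-E[:3,3]);K=c['intrinsics']
u=K[0][0]*p[0]/-p[2]+K[0][2];v=K[1][1]*-p[1]/-p[2]+K[1][2];print(u,v,E[:3,3])
a,b=int(u),int(v);x0=max(0,a-60);y0=max(0,b-50);save(c,'w2.png');save(c,'w2c.png',(x0,y0,x0+120,y0+100),5);print(x0,y0)
E
```

```text
{'joints': [20.519, 24.8299, 1.4425, -0.0104, -66.7455, -130.5048], 'tcp_pos': [0.6401, 0.069, 0.1994], 'ee_rot': [[-0.9398, 0.3419, -0.0022], [0.3419, 0.9398, -0.0007], [0.0019, -0.0014, -1.0]], 'wrist_force': [-0.1605, -0.9988, -1.0358], 'gripper_width': 0.1134}
318.62907853048057 99.85393892015524 [0.56939294 0.09560679 0.36263843]
258 49
```

View pics/w2c.png

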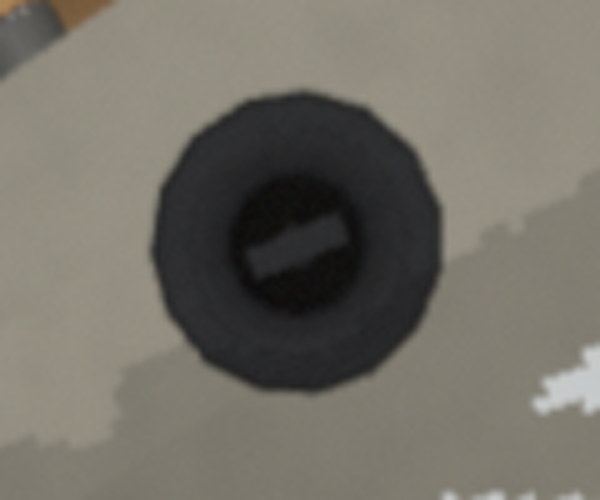

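The crop shows the lock's ring, with the dark bore at crop (297,245) and the grey blade inside it running from (245,265) to (348,225). Next I'll measure its angle and the lock's centre.

```bash
python3 - <<'E'
from h import *
c=dict(np.load('pics/w2.npz'));K=c['intrinsics']
g=c['image'].astype(float).sum(-1)[49:149,258:378]
g5=cv2.resize(g,None,fx=5,fy=5,interpolation=cv2.INTER_CUBIC)
yy,xx=np.mgrid[0:500,0:600]
def pix(x,y): return (x+.5)/5-.5+258,(y+.5)/5-.5+49
# outer ring
d=(g5<240).astype(np.uint8);n,l,st,ce=cv2.connectedComponentsWithStats(d);i=l[300,297] or l[200,200]
cn=max(cv2.findContours((l==i).astype(np.uint8),0,1)[0],key=cv2.contourArea);(ex,ey),ax,an=cv2.fitEllipse(cn);print('outer',ex,ey,ax)
for z in(.129,.134):
  print(z,plane(c,*pix(ex,ey),z), 'dia',np.linalg.norm(plane(c,*pix(ex-ax[0]/2,ey),z)-plane(c,*pix(ex+ax[0]/2,ey),z)))
print('profile col297',g5[80:420:10,297].round().astype(int).tolist());print('row245',g5[290,140:460:10].round().astype(int).tolist())
th=np.percentile(g5[np.hypot(xx-297,yy-245)<60],[5,50,95]);print(th)
for t in (.4,.5,.6):
  m=((g5>th[0]+(th[2]-th[0])*t)&(np.hypot(xx-297,yy-245)<52)).astype(np.uint8)
  n,l,st,ce=cv2.connectedComponentsWithStats(m);i=1+np.argmax(st[1:,4])
  cn=max(cv2.findContours((l==i).astype(np.uint8),0,1)[0],key=cv2.contourArea)
  w=np.array([plane(c,*pix(*p[0]),.127)[:2] for p in cn],np.float32)
  R=cv2.minAreaRect(w);p,q=np.nonzero(l==i);Wp=np.array([plane(c,*pix(a,b),.127)[:2] for a,b in zip(q[::7],p[::7])])
  v=np.linalg.eigh(np.cov(Wp.T))[1][:,1];print(t,R,Wp.mean(0),'ang',np.degrees(np.arctan2(v[1],v[0]))%180)
dk=((g5<th[0]+.5*(th[2]-th[0]))).astype(np.uint8);n,l,st,ce=cv2.connectedComponentsWithStats(dk)
cn=np.vstack([q for q in cv2.findContours(dk[150:340,200:400],0,1)[0] if cv2.contourArea(q)>100]);h=cv2.convexHull(cn)
(bx,by),r_=cv2.minEnclosingCircle(h);bx+=200;by+=150;print('bore',bx,by,r_,plane(c,*pix(bx,by),.127),plane(c,*pix(bx,by),.134))
# estop-based / lid edge check: box yaw from wrist not needed
P=cloud(c);print('lid z',np.median(P[100:140,258:380,2]), 'rim z',np.median(P[80:84,305:330,2]))
E
```

```text
outer 297.0948791503906 242.89971923828125 (287.6759338378906, 299.0832824707031)
0.129 [0.57115354 0.09916752 0.129     ] dia 0.03714641777242599
0.134 [0.57111586 0.09909132 0.134     ] dia 0.036351462541698014
profile col297 [423, 310, 128, 142, 138, 133, 126, 122, 113, 88, 57, 45, 52, 43, 50, 122, 141, 135, 123, 60, 46, 47, 42, 50, 107, 119, 126, 139, 122, 119, 114, 195, 370, 364]
row245 [422, 428, 281, 130, 139, 141, 131, 132, 122, 112, 92, 50, 38, 50, 50, 45, 44, 45, 49, 51, 54, 86, 111, 115, 129, 130, 118, 122, 115, 155, 349, 368]
[ 41.77743659  51.05026501 136.89662124]
0.4 ((0.5714309811592102, 0.09907370060682297), (0.005634938832372427, 0.013387566432356834), 8.104619026184082) [0.5714532  0.09915421] ang 92.14034260123306
0.5 ((0.5714212656021118, 0.0990561842918396), (0.005096235312521458, 0.013221701607108116), 6.457737922668457) [0.57145113 0.09910697] ang 92.11705999429185
0.6 ((0.571384608745575, 0.0990322157740593), (0.004671123344451189, 0.013055765070021152), 1.2026405334472656) [0.57143198 0.09903751] ang 92.28391538491547
bore 296.5904312133789 243.3655776977539 74.53870391845703 [0.57120121 0.09911657 0.127     ] [0.57114749 0.09901231 0.134     ]
lid z 0.13004281071722568 rim z 0.13416947661291276
```

The blade lies at about 92° (world), 10.6° clockwise of lock y. I'll turn the tool to yaw −88° and look at the lock again, so I can cancel the camera-mount bias.

play_rows(
  commands=[
    [[-0.071, 0.104, 0.012, 0, 0, 0.745, 1], [-0.071, 0.104, 0.012, 0, 0, 0.745, 1], [-0.071, 0.104, 0.012, 0, 0, 0.745, 1], [-0.071, 0.104, 0.012, 0, 0, 0.745, 1], [-0.071, 0.104, 0.012, 0, 0, 0.745, 1]],
  ],
)

```text
time_s: 6.6
tcp_pos: [0.569, 0.1726, 0.2134]
ee_rot: [[-0.92, -0.391, 0.001], [-0.391, 0.92, 0.001], [-0.001, 0.0, -1.0]]
wrist_force: [-0.6, 0.3, -2.1]
gripper_width: 0.11
```

play_rows(
  commands=[
    [[0, 0, 0, 0, 0, 0.745, 1], [0, 0, 0, 0, 0, 0.745, 1], [0, 0, 0, 0, 0, 0.745, 1], [0, 0, 0, 0, 0, 0.745, 1], [0, 0, 0, 0, 0, 0.745, 1]],
  ],
)

```text
time_s: 7.1
tcp_pos: [0.5695, 0.1714, 0.2129]
ee_rot: [[-0.413, -0.911, 0.0], [-0.911, 0.413, 0.0], [-0.0, -0.0, -1.0]]
wrist_force: [0.3, 0.9, -1.5]
gripper_width: 0.112
```

play_rows(
  commands=[
    [[0, 0, 0, 0, 0, 0.465, 1], [0, 0, 0, 0, 0, 0.465, 1], [0, 0, 0, 0, 0, 0.465, 1], [0, 0, 0, 0, 0, 0.465, 1], [0, 0, 0, 0, 0, 0.465, 1]],
  ],
)

```text
time_s: 7.6
tcp_pos: [0.5697, 0.1722, 0.2127]
ee_rot: [[0.031, -1.0, 0.0], [-1.0, -0.031, 0.0], [-0.0, -0.0, -1.0]]
wrist_force: [0.8, -0.5, -1.3]
gripper_width: 0.11
```

```bash
cat > lk.py <<'E'
from h import *
s=r.sense();print({k:np.round(s[k],4).tolist() for k in('joints','tcp_pos','ee_rot','wrist_force','moment','gripper_width')})
c=cap('wrist');np.savez('pics/w3.npz',**c)
E=c['extrinsics'];p=E[:3,:3].T@(np.array([.5715,.099,.134])-E[:3,3]);K=c['intrinsics']
u=K[0][0]*p[0]/-p[2]+K[0][2];v=K[1][1]*-p[1]/-p[2]+K[1][2]
x0=max(0,int(u)-60);y0=max(0,int(v)-50);print(u,v,x0,y0)
g=c['image'].astype(float).sum(-1)[y0:y0+100,x0:x0+120];g5=cv2.resize(g,None,fx=5,fy=5,interpolation=cv2.INTER_CUBIC)
save(c,'w3.png');save(c,'w3c.png',(x0,y0,x0+120,y0+100),5)
def pix(x,y): return (x+.5)/5-.5+x0,(y+.5)/5-.5+y0
yy,xx=np.mgrid[0:500,0:600]; cx,cy=(u-x0)*5,(v-y0)*5
dk=((g5<85)&(np.hypot(xx-cx,yy-cy)<110)).astype(np.uint8)
cn=np.vstack([q for q in cv2.findContours(dk,0,1)[0] if cv2.contourArea(q)>300]);(bx,by),rr=cv2.minEnclosingCircle(cn)
print('bore',bx,by,rr,plane(c,*pix(bx,by),.130))
m=((g5>85)&(np.hypot(xx-bx,yy-by)<52)).astype(np.uint8);n,l,st,ce=cv2.connectedComponentsWithStats(m);i=1+np.argmax(st[1:,4])
q,p=np.nonzero(l==i);W=np.array([plane(c,*pix(a,b),.127)[:2] for a,b in zip(p[::7],q[::7])])
vv=np.linalg.eigh(np.cov(W.T))[1][:,1];print('blade',W.mean(0),len(W),np.degrees(np.arctan2(vv[1],vv[0]))%180)
d=(g5<240).astype(np.uint8);cn=max(cv2.findContours(d,0,1)[0],key=cv2.contourArea);e=cv2.fitEllipse(cn);print('outer',e,plane(c,*pix(*e[0]),.130))
E
python3 lk.py
```

```text
{'joints': [32.3907, 19.5279, -4.8106, -0.0017, -65.6384, -30.6112], 'tcp_pos': [0.5697, 0.1722, 0.2127], 'ee_rot': [[0.031, -0.9995, 0.0003], [-0.9995, -0.031, 0.0002], [-0.0002, -0.0003, -1.0]], 'wrist_force': [0.8476, -0.5293, -1.342], 'moment': [-0.0027, 0.041, -0.0448], 'gripper_width': 0.1102}
309.01851064459686 95.88026228049328 249 45
bore 301.28631591796875 254.93569946289062 66.16869354248047 [0.57162823 0.0988125  0.13      ]
blade [0.57172741 0.09882102] 575 91.94276864517212
outer ((302.7094421386719, 253.03131103515625), (266.3997802734375, 277.0918884277344), 179.7361297607422) [0.57144274 0.09855795 0.13      ]
```

View pics/w3.png

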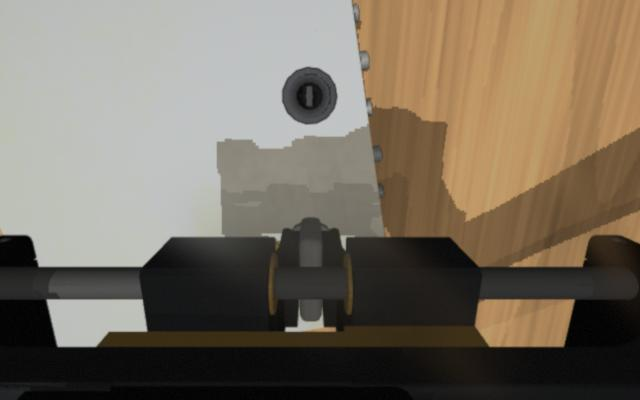

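Both views agree to within 0.5 mm (lock at 0.5715, 0.0989; blade at 92°). In the picture the lock is at (309,96), and the key is held upright at (311,270). Now going over the lock.

play_rows(
  commands=[
    [[0.0018, -0.0374, 0, 0, 0, 0, 1], [0.0018, -0.0742, 0, 0, 0, 0, 1], [0.0018, -0.0742, -0.02, 0, 0, 0, 1], [0.0018, -0.0742, -0.037, 0, 0, 0, 1], [0.0018, -0.0742, -0.037, 0, 0, 0, 1]],
  ],
)

```text
time_s: 8.15
tcp_pos: [0.5698, 0.0979, 0.1729]
ee_rot: [[0.032, -0.999, -0.005], [-0.999, -0.032, -0.002], [0.001, 0.005, -1.0]]
wrist_force: [0.3, 0.7, -0.7]
gripper_width: 0.113
```

```bash
cat > st.py <<'E'
from h import *
s=r.sense();R=s['ee_rot'];print(s['time_s'],np.round(s['tcp_pos'],4),'yaw',round(np.degrees(np.arctan2(R[1][0],R[0][0])),2),'F',np.round(s['wrist_force'],2),'M',np.round(s['moment'],3),np.round(s['gripper_width'],3),'tilt',np.round(R[2][:2],4))
E
python3 st.py
```

```text
8.15 [0.5698 0.0979 0.1729] yaw -88.17 F [ 0.28  0.73 -0.71] M [-0.002  0.141 -0.047] 0.113 tilt [0.0014 0.0054]
```

play_rows(
  commands=[
    [[0.0, 0, 0, 0, 0, 0, 1], [0.0, 0, -0.002, 0, 0, 0, 1], [0.0, 0, -0.002, 0, 0, 0, 1]],
  ],
)

```text
time_s: 8.45
tcp_pos: [0.572, 0.0995, 0.1739]
ee_rot: [[0.035, -0.999, 0.001], [-0.999, -0.035, 0.001], [-0.0, -0.001, -1.0]]
wrist_force: [0.9, 1.1, -2.5]
gripper_width: 0.113
```

```bash
python3 st.py
```

```text
8.45 [0.572  0.0995 0.1739] yaw -87.98 F [ 0.85  1.12 -2.45] M [-0.014  0.096 -0.05 ] 0.113 tilt [-0.0005 -0.0012]
```

play_rows(
  commands=[
    [[-0.0003, -0.0008, 0, 0, 0, 0, 1], [-0.0003, -0.0008, 0, 0, 0, 0, 1], [-0.0003, -0.0008, 0, 0, 0, 0, 1]],
  ],
)

```text
time_s: 8.75
tcp_pos: [0.5714, 0.0984, 0.1735]
ee_rot: [[0.035, -0.999, 0.0], [-0.999, -0.035, 0.0], [-0.0, -0.0, -1.0]]
wrist_force: [0.8, -0.1, -1.5]
gripper_width: 0.108
```

```bash
python3 st.py
```

```text
8.75 [0.5714 0.0984 0.1735] yaw -87.98 F [ 0.84 -0.05 -1.48] M [ 0.024  0.061 -0.001] 0.108 tilt [-0.0001 -0.0004]
```

play_rows(
  commands=[
    [[0, 0, -0.003, 0, 0, 0, 1], [0, 0, -0.006, 0, 0, 0, 1], [0, 0, -0.008, 0, 0, 0, 1], [0, 0, -0.008, 0, 0, 0, 1]],
  ],
)

```text
time_s: 9.15
tcp_pos: [0.5715, 0.0982, 0.165]
ee_rot: [[0.035, -0.999, 0.0], [-0.999, -0.035, -0.0], [0.0, -0.0, -1.0]]
wrist_force: [0.2, -1.9, -1.0]
gripper_width: 0.111
```

```bash
python3 st.py
```

```text
9.15 [0.5715 0.0982 0.165 ] yaw -87.99 F [ 0.23 -1.92 -1.02] M [-0.245 -0.209 -0.024] 0.111 tilt [ 0.0002 -0.0003]
```

play_rows(
  commands=[
    [[0, -0.0005, -0.001, 0, 0, 0, 1], [0, -0.0005, -0.002, 0, 0, 0, 1], [0, -0.0005, -0.003, 0, 0, 0, 1], [0, -0.0005, -0.003, 0, 0, 0, 1]],
  ],
)

```text
time_s: 9.55
tcp_pos: [0.5719, 0.098, 0.1641]
ee_rot: [[0.036, -0.999, 0.002], [-0.999, -0.036, 0.0], [-0.0, -0.002, -1.0]]
wrist_force: [-2.7, -0.6, 6.3]
gripper_width: 0.113
```

```bash
python3 st.py
```

```text
9.55 [0.5719 0.098  0.1641] yaw -87.94 F [-2.68 -0.65  6.31] M [0.166 0.798 0.048] 0.113 tilt [-0.0001 -0.0022]
```

play_rows(
  commands=[
    [[-0.0005, 0, 0, 0, 0, 0, 1], [-0.001, 0, 0, 0, 0, 0, 1], [-0.001, 0, 0, 0, 0, 0, 1]],
  ],
)

```text
time_s: 9.85
tcp_pos: [0.5716, 0.0981, 0.1643]
ee_rot: [[0.036, -0.999, 0.004], [-0.999, -0.036, 0.001], [-0.0, -0.004, -1.0]]
wrist_force: [0.0, 0.2, 6.7]
gripper_width: 0.114
```

```bash
python3 st.py
```

```text
9.85 [0.5716 0.0981 0.1643] yaw -87.94 F [0.01 0.21 6.71] M [-0.038  0.271  0.014] 0.114 tilt [-0.0005 -0.004 ]
```

play_rows(
  commands=[
    [[0, 0, 0, 0, 0, 0.07, 1], [0, 0, 0, 0, 0, 0.07, 1]],
  ],
)

```text
time_s: 10.05
tcp_pos: [0.572, 0.0981, 0.1643]
ee_rot: [[0.107, -0.994, 0.005], [-0.994, -0.107, 0.001], [-0.0, -0.005, -1.0]]
wrist_force: [0.3, -0.6, 7.2]
gripper_width: 0.113
```

play_rows(
  commands=[
    [[0, 0, 0, 0, 0, -0.07, 1], [0, 0, 0, 0, 0, -0.14, 1], [0, 0, 0, 0, 0, -0.14, 1]],
  ],
)

```text
time_s: 10.35
tcp_pos: [0.5713, 0.0977, 0.1641]
ee_rot: [[-0.035, -0.999, 0.003], [-0.999, 0.035, -0.0], [0.0, -0.003, -1.0]]
wrist_force: [-0.1, -1.5, 6.8]
gripper_width: 0.112
```

```bash
python3 st.py; python3 - <<'E'
from h import *
c=cap('wrist');np.savez('pics/w4.npz',**c)
save(c,'w4.png',(200,150,440,330),3)
E
```

```text
10.35 [0.5713 0.0977 0.1641] yaw -92.02 F [-0.1  -1.45  6.78] M [-0.267  0.33   0.041] 0.112 tilt [ 0.0001 -0.0031]
```

View pics/w4.png

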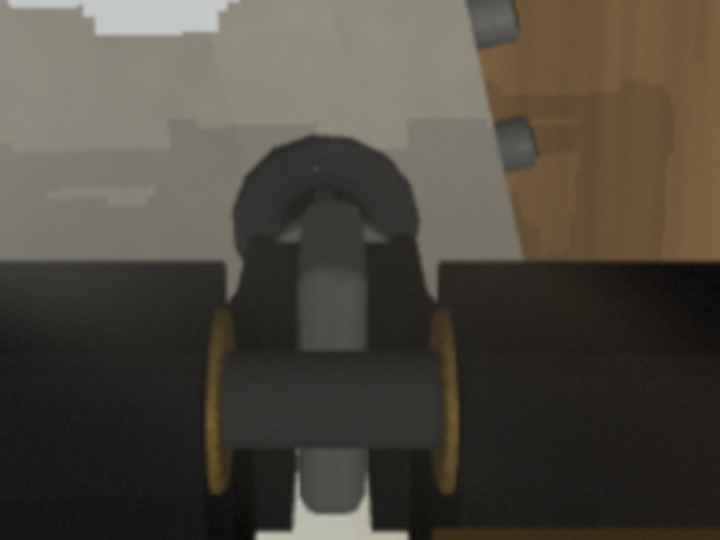

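The view shows the lock's ring centred at crop column ~326 and the wing at ~333. I'll turn those into world positions.

```bash
python3 - <<'E'
from h import *
c=dict(np.load('pics/w4.npz'))
g=c['image'].astype(float).sum(-1)
def P(x,y,z): return plane(c,x/3+200-1/3,y/3+150-1/3,z).round(4)
# ring: threshold contour upper arc
m=(g<200).astype(np.uint8)[150:232,200:440];M=cv2.resize(g[150:232,200:440],None,fx=3,fy=3,interpolation=cv2.INTER_CUBIC)
pts=[]
for a in range(150,235,4):
    row=M[a];d=np.nonzero(row[215:440]<200)[0]
    if len(d)>5: pts+= [(215+d[0],a),(215+d[-1],a)]
print(pts)
for z in(.129,.131):
    W=np.array([P(x,y,z)[:2] for x,y in pts]);A=np.c_[2*W,np.ones(len(W))];s=np.linalg.lstsq(A,(W**2).sum(1),rcond=None)[0]
    print(z,'ring',s[:2],np.sqrt(s[2]+s[:2]@s[:2])*2e3)
print('wing far edge',P(300,300,.193),P(367,300,.193),'near top',P(334,200,.193),'bottom',P(334,512,.193))
z=cloud(c);print('wing cloud');m=(z[...,2]>.188)&(z[...,2]<.2)&(np.hypot(z[...,0]-.5713,z[...,1]-.098)<.035);q=z[m];print(len(q),cv2.minAreaRect(q[:,:2].astype(np.float32)),q[:,2].mean())
np.set_printoptions(linewidth=200)
print('escut z',[z[v,308,2].round(4) for v in range(192,240,3)])
E
```

```text
[(np.int64(272), 150), (np.int64(372), 150), (np.int64(268), 154), (np.int64(381), 154), (np.int64(264), 158), (np.int64(387), 158), (np.int64(260), 162), (np.int64(390), 162), (np.int64(256), 166), (np.int64(394), 166), (np.int64(252), 170), (np.int64(396), 170), (np.int64(248), 174), (np.int64(400), 174), (np.int64(246), 178), (np.int64(403), 178), (np.int64(244), 182), (np.int64(407), 182), (np.int64(243), 186), (np.int64(409), 186), (np.int64(241), 190), (np.int64(409), 190), (np.int64(239), 194), (np.int64(411), 194), (np.int64(238), 198), (np.int64(412), 198), (np.int64(237), 202), (np.int64(413), 202), (np.int64(235), 206), (np.int64(414), 206), (np.int64(234), 210), (np.int64(415), 210), (np.int64(234), 214), (np.int64(416), 214), (np.int64(234), 218), (np.int64(417), 218), (np.int64(235), 222), (np.int64(417), 222), (np.int64(235), 226), (np.int64(416), 226), (np.int64(235), 230), (np.int64(416), 230), (np.int64(235), 234), (np.int64(415), 234)]
0.129 ring [0.57147976 0.09911973] 36.693728358896784
0.131 ring [0.57144716 0.09839311] 36.35727464651283
wing far edge [0.574  0.0863 0.193 ] [0.5646 0.0867 0.193 ] near top [0.5687 0.0717 0.193 ] bottom [0.5704 0.1207 0.193 ]
wing cloud
1758 ((0.5737634897232056, 0.09972427785396576), (0.03870493173599243, 0.027900323271751404), 70.10090637207031) 0.1935723785603395
escut z [np.float64(0.1309), np.float64(0.1288), np.float64(0.1323), np.float64(0.1317), np.float64(0.1315), np.float64(0.1348), np.float64(0.135), np.float64(0.1269), np.float64(0.1275), np.float64(0.1679), np.float64(0.1724), np.float64(0.1769), np.float64(0.1806), np.float64(0.1833), np.float64(0.1879), np.float64(0.1912)]
```

play_rows(
  commands=[
    [[0.001, 0, 0.0005, 0, 0, 0.07, 1], [0.002, 0, 0.0005, 0, 0, 0.07, 1], [0.002, 0, 0, 0, 0, 0.07, 1]],
  ],
)

```text
time_s: 10.7
tcp_pos: [0.5723, 0.0978, 0.1639]
ee_rot: [[0.035, -0.999, 0.001], [-0.999, -0.035, -0.0], [0.0, -0.001, -1.0]]
wrist_force: [-3.6, 1.5, 9.3]
gripper_width: 0.111
```

```bash
python3 st.py
```

```text
10.7 [0.5723 0.0978 0.1639] yaw -87.98 F [-3.57  1.47  9.26] M [ 0.234  1.25  -0.019] 0.111 tilt [ 0.0002 -0.0005]
```

play_rows(
  commands=[
    [[0, 0, 0.0015, 0, 0, 0, 1], [0.001, 0, 0.0015, 0, 0, 0, 1], [0.001, 0, 0.0015, 0, 0, 0, 1]],
  ],
)

```text
time_s: 11.0
tcp_pos: [0.5727, 0.0978, 0.1641]
ee_rot: [[0.035, -0.999, -0.001], [-0.999, -0.035, -0.0], [0.0, 0.001, -1.0]]
wrist_force: [-3.5, 0.9, 5.6]
gripper_width: 0.114
```

```bash
python3 st.py
```

```text
11.0 [0.5727 0.0978 0.1641] yaw -87.99 F [-3.54  0.88  5.56] M [0.199 1.242 0.053] 0.114 tilt [0.0003 0.0014]
```

play_rows(
  commands=[
    [[-0.002, 0, 0, 0, 0, 0, 1], [-0.004, 0, 0, 0, 0, 0, 1], [-0.004, 0, 0, 0, 0, 0, 1]],
  ],
)

```text
time_s: 11.3
tcp_pos: [0.5708, 0.0981, 0.1646]
ee_rot: [[0.035, -0.999, 0.004], [-0.999, -0.035, 0.001], [-0.001, -0.004, -1.0]]
wrist_force: [3.5, -0.5, 3.8]
gripper_width: 0.111
```

```bash
python3 st.py
```

```text
11.3 [0.5708 0.0981 0.1646] yaw -87.97 F [ 3.54 -0.49  3.78] M [-0.167 -0.845  0.009] 0.111 tilt [-0.0006 -0.0041]
```

play_rows(
  commands=[
    [[0.002, 0, 0, 0, 0, 0, 1], [0.002, 0.001, -0.0005, 0, 0, 0, 1], [0.002, 0.002, -0.0005, 0, 0, 0, 1], [0.002, 0.002, -0.0005, 0, 0, 0, 1]],
  ],
)

```text
time_s: 11.7
tcp_pos: [0.5713, 0.0986, 0.1644]
ee_rot: [[0.036, -0.999, -0.001], [-0.999, -0.036, -0.003], [0.003, 0.001, -1.0]]
wrist_force: [-0.5, -3.9, 7.5]
gripper_width: 0.116
```

```bash
python3 st.py
```

```text
11.7 [0.5713 0.0986 0.1644] yaw -87.95 F [-0.54 -3.88  7.52] M [-1.262  0.163  0.019] 0.116 tilt [0.0027 0.0007]
```

play_rows(
  commands=[
    [[0, -0.002, 0, 0, 0, 0, 1], [0, -0.004, 0, 0, 0, 0, 1], [0, -0.004, 0, 0, 0, 0, 1]],
  ],
)

```text
time_s: 12.0
tcp_pos: [0.5713, 0.0961, 0.1633]
ee_rot: [[0.035, -0.999, -0.0], [-0.999, -0.035, 0.001], [-0.001, 0.0, -1.0]]
wrist_force: [2.5, -0.8, -0.3]
gripper_width: 0.108
```

```bash
python3 st.py
```

```text
12.0 [0.5713 0.0961 0.1633] yaw -87.99 F [ 2.51 -0.82 -0.31] M [-0.371 -0.65  -0.015] 0.108 tilt [-0.0006  0.    ]
```

play_rows(
  commands=[
    [[0, 0, -0.001, 0, 0, 0, 1], [0, 0, -0.002, 0, 0, 0, 1], [0, 0, -0.002, 0, 0, 0, 1]],
  ],
)

```text
time_s: 12.3
tcp_pos: [0.5712, 0.0956, 0.1604]
ee_rot: [[0.035, -0.999, -0.001], [-0.999, -0.035, -0.001], [0.001, 0.001, -1.0]]
wrist_force: [2.9, -1.5, -1.8]
gripper_width: 0.113
```

```bash
python3 st.py
```

```text
12.3 [0.5712 0.0956 0.1604] yaw -87.99 F [ 2.9  -1.52 -1.81] M [-0.474 -0.834 -0.012] 0.113 tilt [0.0006 0.001 ]
```

play_rows(
  commands=[
    [[0.0006, 0, -0.001, 0, 0, 0, 1], [0.0006, 0, -0.003, 0, 0, 0, 1], [0.0006, 0, -0.003, 0, 0, 0, 1]],
  ],
)

```text
time_s: 12.6
tcp_pos: [0.5717, 0.0956, 0.1597]
ee_rot: [[0.036, -0.999, -0.0], [-0.999, -0.036, -0.001], [0.001, 0.0, -1.0]]
wrist_force: [-2.0, -1.4, 8.1]
gripper_width: 0.112
```

```bash
python3 st.py
```

```text
12.6 [0.5717 0.0956 0.1597] yaw -87.95 F [-2.01 -1.42  8.13] M [-0.4    0.527 -0.033] 0.112 tilt [0.0008 0.0002]
```

The key is now in the bore and standing on the blade (z 0.1597, 9 N). I'll rock it lightly.

play_rows(
  commands=[
    [[-0.0003, 0, 0, 0, 0, 0.05, 1], [-0.0003, 0, 0, 0, 0, 0.1, 1], [-0.0003, 0, 0, 0, 0, 0.1, 1]],
  ],
)

```text
time_s: 12.9
tcp_pos: [0.5722, 0.0956, 0.1597]
ee_rot: [[0.136, -0.991, 0.002], [-0.991, -0.136, -0.0], [0.001, -0.002, -1.0]]
wrist_force: [1.0, -1.7, 6.7]
gripper_width: 0.112
```

play_rows(
  commands=[
    [[0, 0, 0, 0, 0, -0.05, 1], [0, 0, 0, 0, 0, -0.1, 1], [0, 0, 0, 0, 0, -0.15, 1], [0, 0, 0, 0, 0, -0.2, 1], [0, 0, 0, 0, 0, -0.2, 1]],
  ],
)

```text
time_s: 13.4
tcp_pos: [0.5721, 0.0963, 0.1582]
ee_rot: [[-0.065, -0.998, 0.001], [-0.998, 0.065, 0.001], [-0.001, -0.001, -1.0]]
wrist_force: [2.7, 0.4, 0.1]
gripper_width: 0.111
```

```bash
python3 st.py
```

```text
13.4 [0.5721 0.0963 0.1582] yaw -93.7 F [2.68 0.38 0.08] M [ 0.17  -0.882  0.057] 0.111 tilt [-0.001  -0.0011]
```

play_rows(
  commands=[
    [[0.0005, 0, -0.001, 0, 0, 0, 1], [0.0005, 0, -0.002, 0, 0, 0, 1], [0.0005, 0, -0.003, 0, 0, 0, 1], [0.0005, 0, -0.003, 0, 0, 0, 1]],
  ],
)

```text
time_s: 13.8
tcp_pos: [0.5723, 0.0959, 0.155]
ee_rot: [[-0.065, -0.998, 0.0], [-0.998, 0.065, 0.0], [-0.0, -0.0, -1.0]]
wrist_force: [2.7, -0.1, -0.9]
gripper_width: 0.112
```

```bash
python3 st.py
```

```text
13.8 [0.5723 0.0959 0.155 ] yaw -93.7 F [ 2.73 -0.08 -0.89] M [ 0.077 -0.941  0.016] 0.112 tilt [-0.0002 -0.0002]
```

play_rows(
  commands=[
    [[0.0006, 0, -0.001, 0, 0, 0, 1], [0.0006, 0, -0.002, 0, 0, 0, 1], [0.0006, 0, -0.003, 0, 0, 0, 1], [0.0006, 0, -0.004, 0, 0, 0, 1], [0.0006, 0, -0.004, 0, 0, 0, 1]],
  ],
)

```text
time_s: 14.3
tcp_pos: [0.5725, 0.0957, 0.1509]
ee_rot: [[-0.065, -0.998, -0.001], [-0.998, 0.065, -0.0], [0.0, 0.001, -1.0]]
wrist_force: [2.2, -0.1, -1.7]
gripper_width: 0.114
```

```bash
python3 st.py
```

```text
14.3 [0.5725 0.0957 0.1509] yaw -93.72 F [ 2.17 -0.11 -1.65] M [-0.016 -0.589 -0.023] 0.114 tilt [0.0002 0.0007]
```

play_rows(
  commands=[
    [[0.0005, 0, -0.001, 0, 0, 0, 1], [0.0005, 0, -0.002, 0, 0, 0, 1], [0.0005, 0, -0.003, 0, 0, 0, 1], [0.0005, 0, -0.003, 0, 0, 0, 1]],
  ],
)

```text
time_s: 14.7
tcp_pos: [0.5727, 0.0957, 0.1504]
ee_rot: [[-0.064, -0.998, -0.0], [-0.998, 0.064, -0.001], [0.001, 0.0, -1.0]]
wrist_force: [-4.5, 0.4, 9.7]
gripper_width: 0.111
```

```bash
python3 st.py
```

```text
14.7 [0.5727 0.0957 0.1504] yaw -93.67 F [-4.51  0.39  9.73] M [0.201 1.261 0.023] 0.111 tilt [0.0006 0.0004]
```

The key is home: it dropped 9.3 mm from standing on the blade, and the shoulder is at about 0.133. Now clockwise in stages, shifting the TCP because the key axis sits about 3 mm from it along the wing.

play_rows(
  commands=[
    [[-0.0012, 0, 0, 0, 0, -0.075, 1], [-0.0015, 0, 0, 0, 0, -0.15, 1], [-0.0018, 0, 0, 0, 0, -0.225, 1], [-0.002, 0.0001, -0.0003, 0, 0, -0.3, 1], [-0.0022, 0.0001, -0.0003, 0, 0, -0.372, 1]],
  ],
)

```text
time_s: 15.2
tcp_pos: [0.5717, 0.096, 0.15]
ee_rot: [[-0.425, -0.905, 0.002], [-0.905, 0.425, -0.0], [-0.001, -0.002, -1.0]]
wrist_force: [0.2, -0.3, 6.9]
gripper_width: 0.109
```

```bash
python3 st.py
```

```text
15.2 [0.5717 0.096  0.15  ] yaw -115.12 F [ 0.18 -0.28  6.95] M [0.102 0.167 0.076] 0.109 tilt [-0.0009 -0.0022]
```

play_rows(
  commands=[
    [[-0.0004, 0.0001, -0.0001, 0, 0, -0.122, 1], [-0.0008, 0.0003, -0.0002, 0, 0, -0.244, 1], [-0.0011, 0.0005, -0.0004, 0, 0, -0.366, 1], [-0.0014, 0.0008, -0.0005, 0, 0, -0.488, 1], [-0.0016, 0.0011, -0.0006, 0, 0, -0.61, 1]],
  ],
)

```text
time_s: 15.7
tcp_pos: [0.5706, 0.097, 0.1493]
ee_rot: [[-0.868, -0.497, 0.003], [-0.497, 0.868, -0.0], [-0.003, -0.002, -1.0]]
wrist_force: [1.5, -1.0, 5.7]
gripper_width: 0.115
```

```bash
python3 st.py
```

```text
15.7 [0.5706 0.097  0.1493] yaw -150.18 F [ 1.5  -0.98  5.69] M [-0.181 -0.357  0.168] 0.115 tilt [-0.0029 -0.0019]
```

play_rows(
  commands=[
    [[-0.0001, 0.0002, -0.0001, 0, 0, -0.08, 1], [-0.0002, 0.0004, -0.0002, 0, 0, -0.16, 1], [-0.0003, 0.0006, -0.0002, 0, 0, -0.24, 1], [-0.0004, 0.0008, -0.0003, 0, 0, -0.314, 1], [-0.0004, 0.0008, -0.0003, 0, 0, -0.314, 1]],
  ],
)

```text
time_s: 16.2
tcp_pos: [0.5704, 0.0977, 0.149]
ee_rot: [[-0.978, -0.208, 0.004], [-0.208, 0.978, -0.0], [-0.004, -0.001, -1.0]]
wrist_force: [1.3, -1.9, 6.0]
gripper_width: 0.112
```

```bash
python3 st.py
```

```text
16.2 [0.5704 0.0977 0.149 ] yaw -167.97 F [ 1.34 -1.92  5.99] M [-0.39  -0.51   0.072] 0.112 tilt [-0.0035 -0.001 ]
```

play_rows(
  commands=[
    [[0, 0.0001, 0, 0, 0, -0.035, 1], [0, 0.0002, 0, 0, 0, -0.07, 1]],
  ],
)

```text
time_s: 16.4
tcp_pos: [0.5703, 0.0978, 0.1489]
ee_rot: [[-0.99, -0.139, 0.003], [-0.139, 0.99, -0.0], [-0.003, -0.001, -1.0]]
wrist_force: [1.5, -1.6, 4.2]
gripper_width: 0.111
```

```bash
python3 st.py
```

```text
16.4 [0.5703 0.0978 0.1489] yaw -171.99 F [ 1.51 -1.64  4.19] M [-0.408 -0.496  0.103] 0.111 tilt [-0.0034 -0.0008]
```

play_rows(
  commands=[
    [[0, 0.0001, 0, 0, 0, -0.025, 1], [0, 0.0001, 0, 0, 0, -0.05, 1]],
  ],
)

```text
time_s: 16.6
tcp_pos: [0.5703, 0.098, 0.1489]
ee_rot: [[-0.996, -0.09, 0.003], [-0.09, 0.996, -0.0], [-0.003, -0.001, -1.0]]
wrist_force: [1.1, -1.4, 4.5]
gripper_width: 0.112
```

```bash
python3 st.py
```

```text
16.6 [0.5703 0.098  0.1489] yaw -174.83 F [ 1.13 -1.37  4.48] M [-0.357 -0.555  0.136] 0.112 tilt [-0.0035 -0.0006]
```

play_rows(
  commands=[
    [[0, 0, 0, 0, 0, -0.025, 1], [0, 0, 0, 0, 0, -0.03, 1]],
  ],
)

```text
time_s: 16.8
tcp_pos: [0.5703, 0.098, 0.1489]
ee_rot: [[-0.998, -0.061, 0.004], [-0.061, 0.998, -0.0], [-0.004, -0.0, -1.0]]
wrist_force: [0.7, -1.3, 5.1]
gripper_width: 0.114
```

```bash
python3 st.py
```

```text
16.8 [0.5703 0.098  0.1489] yaw -176.52 F [ 0.68 -1.3   5.06] M [-0.346 -0.491  0.156] 0.114 tilt [-0.0035 -0.0004]
```

play_rows(
  commands=[
    [[0, 0, 0, 0, 0, -0.02, 1], [0, 0, 0, 0, 0, -0.02, 1]],
  ],
)

```text
time_s: 17.0
tcp_pos: [0.5703, 0.0981, 0.1489]
ee_rot: [[-0.999, -0.041, 0.004], [-0.041, 0.999, -0.0], [-0.004, -0.0, -1.0]]
wrist_force: [2.0, -0.2, 4.9]
gripper_width: 0.11
```

```bash
python3 st.py
```

```text
17.0 [0.5703 0.0981 0.1489] yaw -177.65 F [ 1.97 -0.17  4.86] M [-0.336 -0.458  0.23 ] 0.11 tilt [-0.0035 -0.0003]
```

play_rows(
  commands=[
    [[0, 0, 0, 0, 0, -0.015, 1], [0, 0, 0, 0, 0, -0.015, 1]],
  ],
)

```text
time_s: 17.2
tcp_pos: [0.5703, 0.0981, 0.1489]
ee_rot: [[-1.0, -0.026, 0.004], [-0.026, 1.0, -0.0], [-0.004, -0.0, -1.0]]
wrist_force: [1.0, -1.6, 5.2]
gripper_width: 0.115
```

```bash
python3 st.py
```

```text
17.2 [0.5703 0.0981 0.1489] yaw -178.49 F [ 1.02 -1.62  5.16] M [-0.305 -0.493  0.142] 0.115 tilt [-0.0035 -0.0002]
```

play_rows(
  commands=[
    [[0, 0, 0, 0, 0, -0.015, 1], [0, 0, 0, 0, 0, -0.03, 1], [0, 0, 0, 0, 0, -0.03, 1]],
  ],
)

```text
time_s: 17.5
tcp_pos: [0.5704, 0.0982, 0.1489]
ee_rot: [[-1.0, 0.004, 0.004], [0.004, 1.0, -0.0], [-0.004, -0.0, -1.0]]
wrist_force: [0.9, -0.6, 5.3]
gripper_width: 0.106
```

```bash
python3 st.py
```

```text
17.5 [0.5704 0.0982 0.1489] yaw 179.8 F [ 0.95 -0.55  5.32] M [-0.226 -0.512  0.339] 0.106 tilt [-0.0037 -0.0001]
```

play_rows(
  commands=[
    [[0, 0, 0, 0, 0, 0, 1]],
  ],
)

```text
time_s: 17.6
tcp_pos: [0.5704, 0.0982, 0.1489]
ee_rot: [[-1.0, 0.003, 0.004], [0.003, 1.0, -0.0], [-0.004, -0.0, -1.0]]
wrist_force: [1.4, -1.3, 6.2]
gripper_width: 0.113
```

```bash
python3 st.py
```

```text
17.6 [0.5704 0.0982 0.1489] yaw 179.81 F [ 1.45 -1.29  6.23] M [-0.285 -0.505  0.285] 0.113 tilt [-0.0037 -0.0001]
```

play_rows(
  commands=[
    [[0, 0, 0, 0, 0, -0.01, 1], [0, 0, 0, 0, 0, -0.01, 1]],
  ],
)

```text
time_s: 17.8
tcp_pos: [0.5704, 0.0981, 0.1489]
ee_rot: [[-1.0, 0.013, 0.004], [0.013, 1.0, -0.0], [-0.004, -0.0, -1.0]]
wrist_force: [1.9, -1.0, 5.2]
gripper_width: 0.11
```

```bash
python3 st.py
```

```text
17.8 [0.5704 0.0981 0.1489] yaw 179.23 F [ 1.9  -0.98  5.19] M [-0.297 -0.478  0.302] 0.11 tilt [-0.0037 -0.    ]
```

play_rows(
  commands=[
    [[0, 0, 0, 0, 0, 0.1, 1], [0, 0, 0.004, 0, 0, 0.12, 1], [0, 0, 0.01, 0, 0, 0.12, 1], [0, 0, 0.018, 0, 0, 0.12, 1], [0, 0, 0.026, 0, 0, 0.12, 1]],
  ],
)

```text
time_s: 18.3
tcp_pos: [0.5682, 0.0982, 0.1732]
ee_rot: [[-0.995, -0.104, -0.002], [-0.104, 0.995, -0.0], [0.002, 0.0, -1.0]]
wrist_force: [-0.1, 0.1, -1.5]
gripper_width: 0.111
```

```bash
python3 st.py
```

```text
18.3 [0.5682 0.0982 0.1732] yaw -174.04 F [-0.07  0.07 -1.51] M [ 0.012 -0.071  0.024] 0.111 tilt [0.0021 0.    ]
```

play_rows(
  commands=[
    [[0, 0, 0.02, 0, 0, 0, 1], [0.03, 0.004, 0.037, 0, 0, 0, 1], [0.077, 0.0085, 0.037, 0, 0, 0, 1], [0.077, 0.0085, 0.037, 0, 0, 0, 1], [0.077, 0.0085, 0.037, 0, 0, 0, 1]],
  ],
)

```text
time_s: 18.8
tcp_pos: [0.6458, 0.1068, 0.2086]
ee_rot: [[-0.995, -0.104, -0.003], [-0.104, 0.995, -0.0], [0.003, -0.0, -1.0]]
wrist_force: [-0.8, 0.0, -1.2]
gripper_width: 0.109
```

```bash
python3 lk.py; python3 - <<'E'
from h import *
P0=cloud(dict(np.load('pics/top0.npz')));P1=cloud(cap('top'))
# lid height change, strip near the front edge vs rear (box axes)
a=np.radians(12.6);X=np.array([np.cos(a),np.sin(a)]);Y=np.array([-X[1],X[0]])
for P,n in((P0,'before'),(P1,'after')):
    d=P[...,:2]-[.5715,.0989];u=d@X;v=d@Y;ok=(abs(P[...,2]-.129)<.008)&(abs(v)<.16)
    for lo,hi in((-.03,-.02),(.1,.12),(.21,.23)):
        m=ok&(u>lo)&(u<hi)&(v<-.03);print(n,lo,m.sum(),np.round(np.mean(P[m][:,2])*1e3,2))
E
```

```text
{'joints': [23.4952, 25.5451, 3.9789, -0.0568, -68.6158, -107.5199], 'tcp_pos': [0.6458, 0.1068, 0.2086], 'ee_rot': [[-0.9946, -0.1037, -0.0033], [-0.1037, 0.9946, -0.0004], [0.0033, -0.0001, -1.0]], 'wrist_force': [-0.7739, 0.0339, -1.1884], 'moment': [-0.0405, 0.0252, -0.013], 'gripper_width': 0.1093}
308.42798473137947 97.34462349896859 248 47
bore 305.0176696777344 251.08419799804688 70.26368713378906 [0.57115426 0.09906042 0.13      ]
blade [0.5713399  0.09898632] 447 12.175486801757103
outer ((304.4556884765625, 249.83499145507812), (274.4477233886719, 284.8081970214844), 179.14291381835938) [0.57100203 0.09896917 0.13      ]
before -0.03 168 128.88
before 0.1 325 128.87
before 0.21 317 128.87
after -0.03 164 126.76
after 0.1 163 127.95
after 0.21 318 128.96
```

View pics/w3c.png

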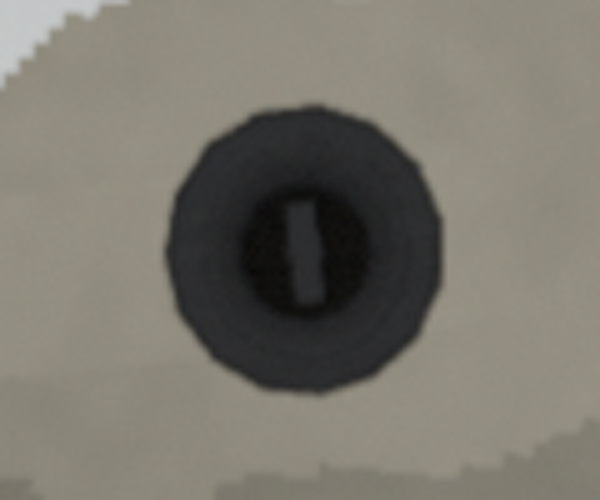

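The crop shows the blade at crop (305,250) pointing along lock x: 12.2° against 12.6°. The lid is about 2.1 mm lower near its front and unchanged at the rear, so it is locked. Next I'll carry the key back to hole 0, its original hole and now free.

play_rows(
  commands=[
    [[-0.1, -0.2, 0.005, 0, 0, -0.454, 1], [-0.1, -0.2, 0.005, 0, 0, -0.454, 1], [-0.1, -0.2, 0.005, 0, 0, -0.454, 1], [-0.1, -0.2, 0.005, 0, 0, -0.454, 1], [-0.1, -0.2, 0.005, 0, 0, -0.454, 1]],
  ],
)

```text
time_s: 19.4
tcp_pos: [0.5427, -0.0958, 0.2164]
ee_rot: [[-0.939, 0.344, 0.0], [0.344, 0.939, 0.0], [-0.0, 0.0, -1.0]]
wrist_force: [0.8, -0.4, -1.7]
gripper_width: 0.115
```

play_rows(
  commands=[
    [[-0.09, -0.196, -0.02, 0, 0, 0, 1], [-0.09, -0.196, -0.02, 0, 0, 0, 1], [-0.09, -0.196, -0.02, 0, 0, 0, 1], [-0.09, -0.196, -0.02, 0, 0, 0, 1], [-0.09, -0.196, -0.02, 0, 0, 0, 1]],
  ],
)

```text
time_s: 19.9
tcp_pos: [0.4526, -0.2916, 0.1955]
ee_rot: [[-0.938, 0.345, -0.001], [0.345, 0.938, 0.0], [0.0, -0.0, -1.0]]
wrist_force: [0.3, -0.1, -1.6]
gripper_width: 0.112
```

play_rows(
  commands=[
    [[0, 0, -0.04, 0, 0, 0, 1], [0, 0, -0.08, 0, 0, 0, 1], [0, 0, -0.08, 0, 0, 0, 1], [0, 0, -0.08, 0, 0, 0, 1]],
  ],
)

```text
time_s: 20.3
tcp_pos: [0.4559, -0.2894, 0.1162]
ee_rot: [[-0.94, 0.341, -0.0], [0.341, 0.94, -0.001], [-0.0, -0.001, -1.0]]
wrist_force: [-0.7, 0.1, -0.7]
gripper_width: 0.11
```

```bash
python3 st.py;  python3 - <<'E'
from h import *
c=cap('wrist');np.savez('pics/w5.npz',**c);save(c,'w5.png')
E
```

```text
20.3 [ 0.4559 -0.2894  0.1162] yaw 160.06 F [-0.68  0.06 -0.68] M [-0.106 -0.146 -0.006] 0.11 tilt [-0.0003 -0.0009]
```

View pics/w5.png

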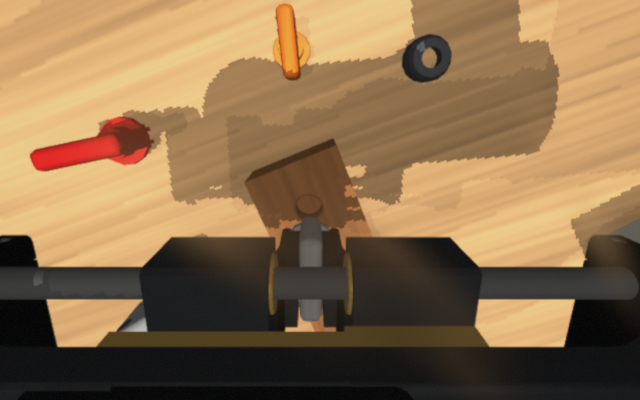

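The empty hole shows at (309,203), in line with the key. Lowering.

play_rows(
  commands=[
    [[0.0002, -0.0003, -0.02, 0, 0, 0, 1], [0.0002, -0.0003, -0.036, 0, 0, 0, 1], [0.0002, -0.0003, -0.041, 0, 0, 0, 1], [0.0002, -0.0003, -0.045, 0, 0, 0, 1], [0.0002, -0.0003, -0.045, 0, 0, 0, 1]],
  ],
)

```text
time_s: 20.85
tcp_pos: [0.457, -0.2898, 0.0712]
ee_rot: [[-0.94, 0.341, 0.002], [0.341, 0.94, -0.001], [-0.002, -0.0, -1.0]]
wrist_force: [-0.3, -0.8, -2.1]
gripper_width: 0.115
```

```bash
python3 st.py
```

```text
20.85 [ 0.457  -0.2898  0.0712] yaw 160.03 F [-0.32 -0.77 -2.06] M [-0.027 -0.015  0.008] 0.115 tilt [-0.002  -0.0001]
```

In the hole by 3 mm with no contact. Continuing down.

play_rows(
  commands=[
    [[-0.0003, 0, -0.004, 0, 0, 0, 1], [-0.0003, 0, -0.008, 0, 0, 0, 1], [-0.0003, 0, -0.0115, 0, 0, 0, 1], [-0.0003, 0, -0.0115, 0, 0, 0, 1]],
  ],
)

```text
time_s: 21.25
tcp_pos: [0.4555, -0.2895, 0.058]
ee_rot: [[-0.94, 0.342, -0.001], [0.342, 0.94, 0.0], [0.001, 0.0, -1.0]]
wrist_force: [0.7, 0.7, -1.1]
gripper_width: 0.114
```

```bash
python3 st.py
```

```text
21.25 [ 0.4555 -0.2895  0.058 ] yaw 160.0 F [ 0.69  0.65 -1.05] M [-0.037 -0.038 -0.037] 0.114 tilt [0.0012 0.    ]
```

play_rows(
  commands=[
    [[0.0003, 0, -0.001, 0, 0, 0, 1], [0.0003, 0, -0.0025, 0, 0, 0, 1], [0.0003, 0, -0.0025, 0, 0, 0, 1]],
  ],
)

```text
time_s: 21.55
tcp_pos: [0.4565, -0.2898, 0.0571]
ee_rot: [[-0.94, 0.341, 0.0], [0.341, 0.94, -0.001], [-0.001, -0.0, -1.0]]
wrist_force: [-1.8, 1.2, 4.4]
gripper_width: 0.11
```

```bash
python3 st.py
```

```text
21.55 [ 0.4565 -0.2898  0.0571] yaw 160.04 F [-1.78  1.25  4.37] M [ 0.366  0.465 -0.014] 0.11 tilt [-0.0005 -0.0004]
```

play_rows(
  commands=[
    [[0, 0, 0.001, 0, 0, 0, 1], [0, 0, 0.001, 0, 0, 0, 0.5], [0, 0, 0.001, 0, 0, 0, 0.5], [0, 0, 0.001, 0, 0, 0, 0.5], [0, 0, 0.001, 0, 0, 0, 0.5]],
  ],
)

```text
time_s: 22.05
tcp_pos: [0.4563, -0.2897, 0.057]
ee_rot: [[-0.94, 0.342, 0.0], [0.342, 0.94, -0.0], [-0.0, -0.0, -1.0]]
wrist_force: [0.6, 0.2, 0.2]
gripper_width: 0.387
```

play_rows(
  commands=[
    [[0, 0, 0, 0, 0, 0, 0.5], [0, 0, 0, 0, 0, 0, 0.5], [0, 0, 0.02, 0, 0, 0, 0.5], [0, 0, 0.06, 0, 0, 0, 0.5], [0, 0, 0.1, 0, 0, 0, 0.5]],
  ],
)

```text
time_s: 22.55
tcp_pos: [0.4556, -0.2895, 0.1576]
ee_rot: [[-0.94, 0.342, -0.002], [0.342, 0.94, 0.001], [0.002, -0.0, -1.0]]
wrist_force: [1.6, -0.4, 0.5]
gripper_width: 0.498
```

play_rows(
  commands=[
    [[0.025, -0.009, 0.045, 0, 0, 0, 0], [0.025, -0.009, 0.045, 0, 0, 0, 0], [0.025, -0.009, 0.045, 0, 0, 0, 0], [0.025, -0.009, 0.045, 0, 0, 0, 0], [0.025, -0.009, 0.045, 0, 0, 0, 0]],
  ],
)

```text
time_s: 23.05
tcp_pos: [0.48, -0.2982, 0.2004]
ee_rot: [[-0.94, 0.342, -0.003], [0.342, 0.94, 0.001], [0.004, 0.0, -1.0]]
wrist_force: [-0.4, -0.3, 0.2]
gripper_width: 0.869
```

```bash
python3 st.py;  python3 - <<'E'
from h import *
c=cap('wrist');save(c,'w6.png')
P=cloud(c);d=np.hypot(P[...,0]-.458,P[...,1]+.289)
m=(P[...,2]>0.079)&(P[...,2]<0.095)&(d<.035);q=P[m]
print(len(q),cv2.minAreaRect(q[:,:2].astype(np.float32)),q[:,2].mean(),np.ptp(q[:,2]))
c=cap('top');P=cloud(c)
for n,x in(('before',cloud(dict(np.load('pics/top0.npz')))),('after',P)):
    w=x[170:245,370:402];print(n,'driver',w[5:25][(w[5:25,:,2]>.06)&(w[5:25,:,2]<.2)].mean(0).round(4))
E
```

```text
23.05 [ 0.48   -0.2982  0.2004] yaw 159.99 F [-0.35 -0.32  0.15] M [-0.044 -0.087  0.019] 0.869 tilt [0.0036 0.0001]
573 ((0.45814165472984314, -0.28943362832069397), (0.009073641151189804, 0.0389588288962841), 69.81893920898438) 0.08695635466862879 0.009681576702356254
before driver [ 0.577  -0.2835  0.0825]
after driver [nan nan nan]<stdin>:8: RuntimeWarning: Mean of empty slice.
  ret = um.true_divide(
```

View pics/w6.png

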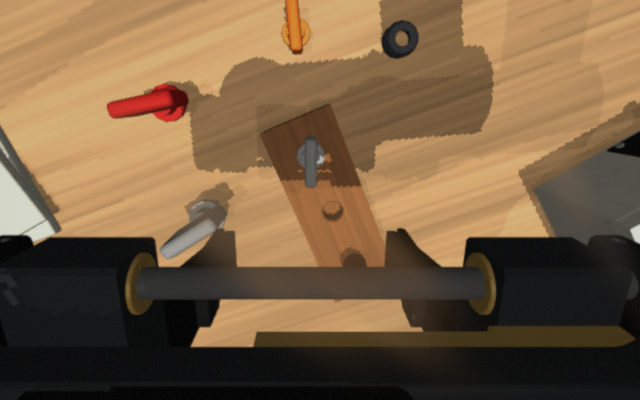

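The view shows the key upright in its hole at (311,160), the middle hole free at (333,210), and the driver (354,258) and nut (400,39) where they were. The wing's top is at 0.0870 m, the same as at the start. Handing in.

play_rows(
  commands=[
    [[0, 0, 0.02, 0, 0, 0, 0], [0, 0, 0.02, 0, 0, 0, 0], [0, 0, 0.02, 0, 0, 0, 0]],
  ],
)

```text
time_s: 23.45
tcp_pos: [0.4811, -0.2985, 0.2216]
ee_rot: [[-0.94, 0.342, 0.0], [0.342, 0.94, 0.0], [0.0, 0.0, -1.0]]
wrist_force: [0.8, 0.0, -0.9]
gripper_width: 0.996
```

```bash
python3 -c "
from h import *
print(r.finish_job())"
```

```text
the job is handed in; nothing more can be done
None
```

The lid is locked, the key is back upright in hole 0, and the job is handed in at 23.5 s. No verdict was reported.

- **Key into the lock:** The first grip caught the neck, so I re-gripped higher on the wing. The key first rested on the flare of the lock, about 3 mm off along the wing. I re-centred it, rocked it at under 11 N until it slipped over the insert, and lowered it until its shoulder stood on the rim.
- **Turn to the stop:** I turned it clockwise until the torque rose to about 0.3 N m (highest single reading 0.34), then eased back a few degrees and pulled the key out.
- **Checks on the lock:** The insert lies at 12.2°, against 12.6° for the lock's x axis. The lid is about 2.1 mm lower near its front edge and unchanged at the rear.
- **Checks on the key:** It went down to its original height: the wing top is at 0.0870 m, and was 0.0869 m at the start.
- **Bystanders:** The last wrist view showed the driver and the nut in place. The numeric check on the driver failed because the arm hid it from the top camera. I did not measure the emergency stop; the planned path kept clear of it.

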